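# Bring a gauge foot down onto a sample jar with coaxial coarse and fine knobs

## Robot

A 6-joint arm with a two-finger parallel gripper is mounted at the origin on the work surface. World frame = base frame: x ahead of the robot, y to its left, z up, the work surface at z = 0. Lengths are in m, angles in rad, forces in N, time in s.
With the tool pointing down it reaches from about 0.225 to 0.875 m from the base axis. Payload 3.4 kg.
Tool frame: the origin (TCP) lies at the very end of the fingers, on their centre line; the grasp point (between the pads) lies 19 mm behind it; z points along the fingers, y is the direction in which the jaws open and shut (so a half turn about z gives the same grasp; the last joint's range is limited). The gripper opens to 85 mm and grips with 20 to 120 N. Pads are 22 mm wide; open, the fingers measure 114 mm over their backs; the gripper's body (76 mm by 85 mm) begins 54 mm behind the grasp point. The pads swing forward as they close: fully open they stand 13 mm farther back than shut.
Start: joints at [-1.294, 0.276, 1.505, -0, 1.361, -0.121], TCP at [0.223, -0.53, 0.231] pointing down, gripper open.
Joint ranges: [-2.89, 2.89], [-0.75, 2.08], [0.22, 2.7], [-1.18, 4.32], [0.11, 2.71], [-2.7, 2.7]. Speed limits (rad/s): [2.57, 2.57, 3.14, 3.14, 3.14, 3.14].

## Interface

Orientations are given as a unit quaternion [x, y, z, w].
In Python, from bench import r gives the robot as it stands. Calls block until the motion is done:
- r.move_to(position, orientation): joint-space move of the TCP to a pose.
- r.line_to(position, attitude=None, v=0.15, stop_force=None): straight line of the TCP; attitude=None keeps the orientation; v is the mean speed in m/s. With stop_force (N) it stops when the force on the tool has changed by that much, and returns True; else False.
- r.move_j(angles): joint-space move.
- r.set_gripper(opening, force=None): opening from 0.0 (shut) to 1.0 (fully open); force is the grip in N (None keeps the last); returns when the fingers have stopped.
- r.sleep(seconds).
- r.inverse_kinematics(position, orientation): joint angles nearest the present ones, or None.
- r.camera(name): name is "scene" or "top" or "wrist"; returns a dict with "image" (420x560x3 uint8, blue, green, red), "fx", "fy", "cx", "cy" (pixels), "R" (3x3) and "t" (3): a world point X has camera coordinates R X + t; the wrist camera has in their place "tool_from_camera" (4x4, takes a point from camera to tool coordinates, whose origin is the TCP and whose axes are the flange's). Camera axes: x right, y down, z forward; pixel columns grow to the right and rows downward; lengths in m; the calibration is good to about 2 mm. A picture is of the moment at which its call begins: read the wrist's pose just before it. There is no depth.
A pose or a line that the arm cannot do raises r.MotionError and nothing moves.
- r.close_job(): hands the job in, once; it reports no verdict.
Readings, each from a call of its own:
- r.get_t(): time.
- r.get_joint_pos(): joint angles.
- r.get_dq(): joint speeds.
- r.get_effort(): joint torques, N m.
- r.get_position(): TCP position.
- r.get_ee_rot(): TCP orientation.
- r.get_wrist_force(): force on the tool from outside, world axes, zero at the start.
- r.get_wrist_torque(): the same for the moment, N m.
- r.get_opening(): opening from 0.0 (shut) to 1.0 (fully open).
Only numpy, scipy, OpenCV 4.12 (cv2) and the standard library are available. Lean on these libraries where they do the work, as an engineer would, in place of code of your own. Each camera call takes 0.05 s, during which the arm holds its last target.

## Task

Bring the foot of the dial gauge and the jar on the small round stage together. First, with the fine knob left alone, turn the large coarse knob clockwise, which lowers the gauge, until the foot hangs about 4 mm above the jar's lid without touching it, and pause there a moment; then turn the small fine knob clockwise, which raises the stage, until the lid meets the foot and the gauge needle has made its quarter turn to the index block on the far rim of the dial. Let go, and leave the jar and everything around it where they stand.

Things in the scene. Friction and masses are not known exactly. Their poses are not given: they have to be found in the camera images.
- stand: Fixed gauge stand: grey base plate 16 mm thick, white drive box with slanted face, steel column behind. Origin on the table under the face's centre, which is 120 mm up. x points from box to column (away from the robot at yaw 0), z up; yaw within 0.25 rad. The face's outward normal, axis of both knobs, is (-0.4226, 0, 0.9063) here: it leans 25 degrees from vertical towards the robot.
- coarse_grip (a point): Point on the knob axis, inside the coarse knob, 30 mm out from the slanted face and 8 mm below the coarse knob's outer end. Coarse knob: black cylinder, diameter 52 mm, 24 mm long, from 14 to 38 mm out from the face, with a 30 mm diameter neck below it. Its own z axis is the outward knob axis.
- fine_grip (a point): Point on the same axis inside the fine knob, 60 mm out from the slanted face, 11 mm below the fine knob's outer end. Fine knob: bare aluminium cylinder, diameter 24 mm, 28 mm long, from 43 to 71 mm out from the face, standing in the middle of the coarse knob.
- fine_mark (a point): Point on the end face of the fine knob, 10 mm off its axis, on the black mark; goes round with the fine knob.
- coarse (a joint): Turn of the coarse knob, rad, growing clockwise as seen looking at its end; from 0 to 6. Lowers the gauge 10 mm per rad (turning back raises it). Friction about 0.1 N m; stays where it is left.
- fine (a joint): Turn of the fine knob, rad, growing clockwise as seen looking at its end; 0 at the start, up to 5.2. Raises the jar's stage 2.5 mm per rad. Friction about 0.03 N m; stays where it is left. The two knobs turn independently.
- needle (a joint): Needle of the dial gauge, rad, growing clockwise seen from above. 0 while the foot is free (it points to the stand's +y); 0.524 rad per mm that the sprung foot is pushed up (1.2 N at first touch, then 0.4 N per mm more). At 1.571 (3.0 mm) it points to the steel index block on the dial's far rim (stand's +x).
- foot (a point): Centre of the underside of the gauge's round steel foot (18 mm diameter), which points straight down over the jar.
- jar: Sample jar with a white screw lid, 58 mm over the lid, 70 mm tall, upright on a round aluminium stage (80 mm wide, top 45 mm above the table at the start) under the gauge; loose, about 0.16 kg. Origin: centre of its underside, z up.
- lid_top (a point): Centre of the top of that jar's lid, 70 mm above its underside.
- jar_b: Bystander: like jar, 70 mm tall, on the table to the stand's left (+y).
- jar_c: Bystander: larger jar, 64 mm wide, 85 mm tall, to the stand's right (-y).
- jar_d: Bystander: small jar, 52 mm wide, 60 mm tall, close to the right of the drive box.
- boat: Bystander: white weighing bowl, 80 mm wide, 22 mm tall, to the stand's right.
- block: Bystander: steel block 30 x 60 x 18 mm to the stand's left.
- spat: Bystander: steel spatula 170 mm long, lying on the table to the robot's right.
- spindle: Sprung steel spindle with the foot at its lower end; origin at the centre of the foot's underside; can slide up 9 mm into the gauge. The gauge hangs at x=170, y=115 mm in the stand's frame, its dial (64 mm wide) facing up, at most 245 mm above the table; the column (30 mm wide, 292 mm tall) is at x=170, y=0.
There are look-alikes about, which are no part of the job. Leave any black look-alike of the jar alone.

How it is judged:
On the way, in this order (a step that is already met when the one before it is completed fails the run):
1. with the coarse knob, the foot is brought to 2 to 7 mm above the lid, not touching, the fine knob not yet turned (z of foot in the frame of lid_top between 0.002 and 0.007 m and distance of fine_mark from where it was at the start of the episode below 0.003 m), for 0.2 s.
2. with the fine knob, the lid is raised against the foot until the needle stands at the index (value of joint needle between 1.17 and 1.97 rad and contact force between spindle and jar above 0.5 N and distance of fine_mark from where it was at the start of the episode above 0.008 m), for 0.2 s.
At the end, for the whole second after the job is handed in: The gauge foot rests on the lid of the jar on the stage (jar upright, foot within 20 mm of the lid's centre), the needle is within 0.4 rad of the index (1.571 rad), the fine knob has been turned at least 0.8 rad from its start, and everything is at rest (all of step 2 and horizontal distance between foot and lid_top below 0.02 m and angle between jar's own z axis and vertical below 0.06 rad and linear speed of jar below 0.01 m/s); the robot touches nothing.
It fails at once if the foot meets the lid on the coarse drive (before the fine knob has been turned about 0.3 rad) (contact force between spindle and jar above 0.3 N and distance of fine_mark from where it was at the start of the episode below 0.003 m).
It fails at once if the foot is pressed so hard that the needle goes past half a turn (3.14 rad) (value of joint needle above 3.14 rad).
It fails at once if the jar under the gauge is moved more than 15 mm in all (distance of jar from where it was at the start of the episode above 0.015 m).
It fails at once if a bystander is moved more than 20 mm (distance of any of jar_b, jar_c, jar_d, boat, block, spat from where it was at the start of the episode above 0.02 m).
It also fails if it takes over 69 s, if anything falls off the work surface, if the arm or the gripper's body presses on something with over 40 N, if the wrist force passes 120 N, or if a joint passes its speed limit or range.

## Working session

There is one attempt and no reset: what is moved stays moved. The work goes in short steps, each a Python script; the robot and the scene stay as the last script left them, time stands still between calls to the robot, and variables do not carry over. Pictures are saved under pics/ and viewed, and the job is handed in when it is done.

```bash
ls; mkdir -p pics; python3 - <<'E'
from bench import r
import cv2,numpy as np
for n in ("scene","top","wrist"):
    c=r.camera(n); cv2.imwrite(f"pics/{n}0.png",c["image"])
    print(n,c["fx"],c["fy"],c["cx"],c["cy"]); 
    if n!="wrist": print(np.round(c["R"],4).tolist(),np.round(c["t"],4), -c["R"].T@c["t"])
    else: print(c["tool_from_camera"])
print(r.get_t())
E
```

```text
pics
scene 515.9471647241542 515.9471647241542 282.73999213390334 204.30918383761053
[[0.076, 0.9971, -0.0081], [0.8867, -0.0713, -0.4568], [-0.4561, 0.0275, -0.8895]] [-0.0441 -0.4558  1.5715] [ 1.12420076 -0.03176424  1.18926839]
top 469.0325051272381 469.0325051272381 281.2194520984774 206.6994519950893
[[-0.0043, -0.9998, -0.0177], [-0.9873, 0.007, -0.1585], [0.1586, 0.0168, -0.9872]] [0.0106 0.5818 1.2987] [ 0.36851549 -0.015323    1.37447276]
wrist 313.66250810763455 313.66250810763455 280.37453515721626 209.76134497423547
[[-1.37953363e-03 -9.48076053e-01 -3.18040712e-01  8.24885717e-02]
 [ 9.99998854e-01 -1.50644417e-03  1.53098619e-04  2.24272442e-03]
 [-6.24259713e-04 -3.18040136e-01  9.48077044e-01 -1.42708140e-01]
 [ 0.00000000e+00  0.00000000e+00  0.00000000e+00  1.00000000e+00]]
0.15
```

View pics/scene0.png

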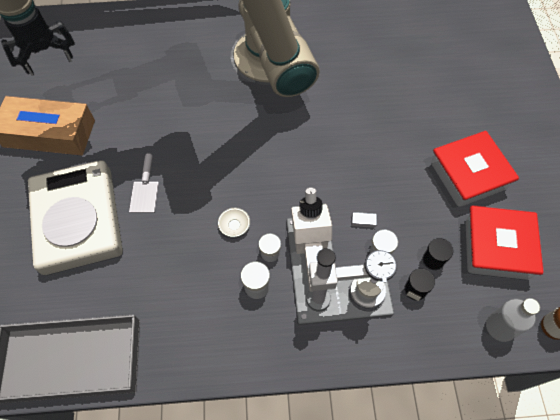

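View pics/top0.png

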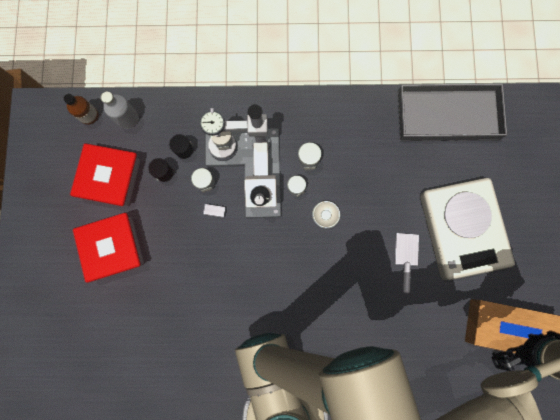

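View pics/wrist0.png

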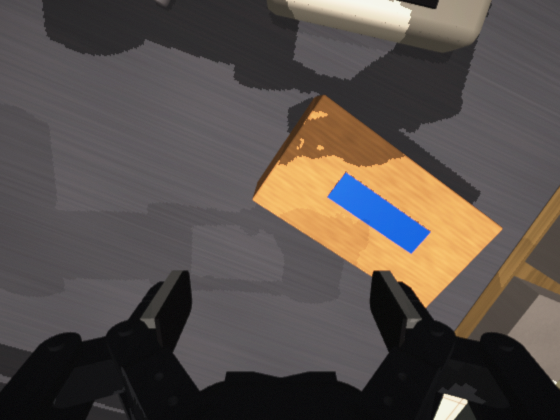

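The scene and top views show the stand with its knobs at scene (311,200) and top (260,195), the gauge dial at scene (380,264) and top (212,122), and the jar beneath it. I'll enlarge both.

```bash
python3 - <<'E'
import cv2
a=cv2.imread("pics/scene0.png")[170:340,220:440]; b=cv2.imread("pics/top0.png")[90:240,180:340]
cv2.imwrite("pics/s_c.png",cv2.resize(a,None,fx=3.5,fy=3.5,interpolation=cv2.INTER_CUBIC))
cv2.imwrite("pics/t_c.png",cv2.resize(b,None,fx=4,fy=4,interpolation=cv2.INTER_CUBIC))
E
```

```text
(no output)
```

View pics/s_c.png

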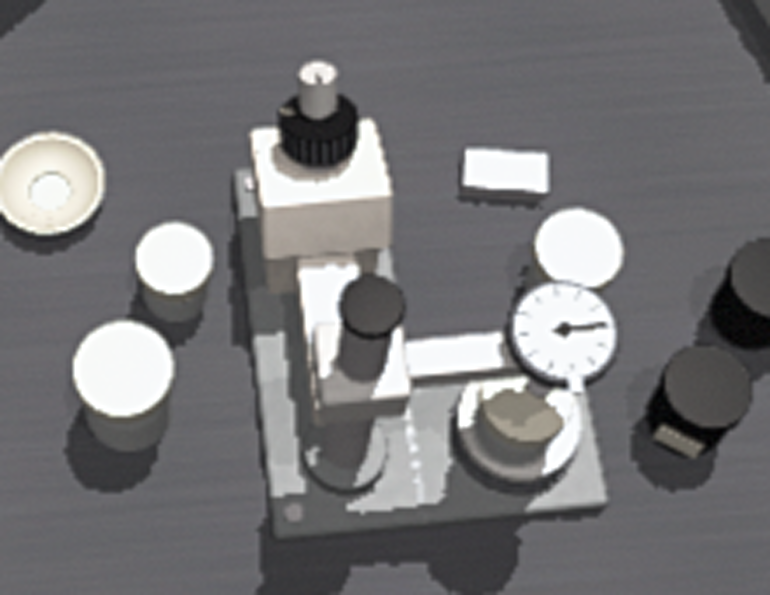

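View pics/t_c.png

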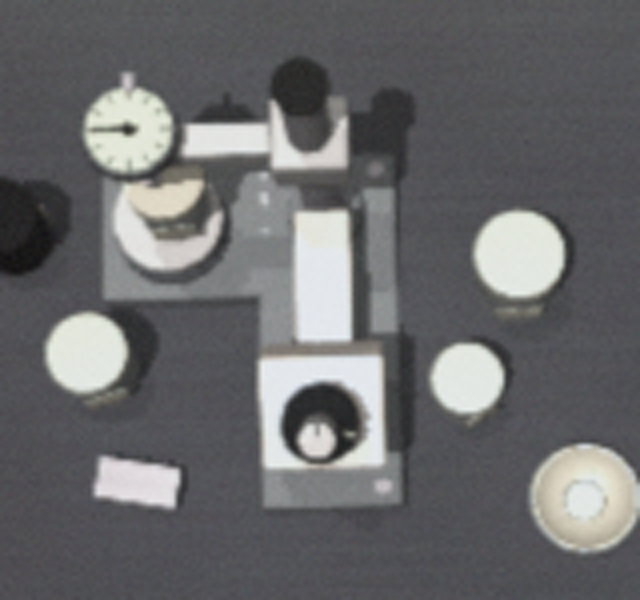

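```bash
cat > h.py <<'E'
import numpy as np,cv2
from scipy.optimize import least_squares
from scipy.spatial.transform import Rotation as Ro
CAM={'scene':(515.947,282.74,204.309,None),'top':(469.0325,281.219,206.699,None)}
def P(c):
    K=np.array([[c["fx"],0,c["cx"]],[0,c["fy"],c["cy"]],[0,0,1]]); return K@np.c_[c["R"],c["t"]]
def proj(Pm,X):
    q=Pm@np.r_[X,1]; return q[:2]/q[2]
def tri(views):  # [(P,uv)]
    def f(X): return np.concatenate([proj(p,X)-u for p,u in views])
    s=least_squares(f,[.55,0,.15]); return s.x,np.abs(s.fun).max()
def wristP(c,pos,q):
    T=np.eye(4);T[:3,:3]=Ro.from_quat(q).as_matrix();T[:3,3]=pos
    W=np.linalg.inv(T@c["tool_from_camera"])
    K=np.array([[c["fx"],0,c["cx"]],[0,c["fy"],c["cy"]],[0,0,1]]); return K@W[:3]
E
python3 - <<'E'
from bench import r
from h import *
S=P(r.camera("scene"));T=P(r.camera("top"))
pts={'fine':((310.9,190.0),(259,199.5)),'col':((326.3,256.6),(255,111.75)),'dial':((380.9,263.7),(212.25,122.25))}
for k,(a,b) in pts.items(): print(k,tri([(S,np.array(a)),(T,np.array(b))]))
L={'fine':(-.03,0,.1843),'col':(.17,0,.292)}
def f(p):
    R=Ro.from_euler('z',p[2]).as_matrix();o=[]
    for k in L:
        X=R@np.array(L[k])+[p[0],p[1],0]
        o+=[proj(S,X)-pts[k][0],proj(T,X)-pts[k][1]]
    return np.concatenate(o)
s=least_squares(f,[.5,0,0]);print(s.x,s.fun)
E
```

```text
fine (array([0.57880755, 0.06335789, 0.18520492]), np.float64(0.4708533951273921))
col (array([0.77749796, 0.06779569, 0.28686894]), np.float64(0.7577198812141148))
dial (array([0.77549335, 0.18215793, 0.22015024]), np.float64(0.45503303144718643))
[0.60827716 0.06401286 0.01962148] [-0.4147433   0.0157475  -0.47426859  0.24092321 -0.59268182 -0.57655739
 -0.72956507 -1.09571703]
```

Triangulated points: fine knob end z=0.185 (should be 0.184), column top z=0.287 (should be 0.292). That puts the stand at about (0.608, 0.064) with yaw about 0.02. Next I'll use the wrist camera for the foot/lid gap and the knob.

```bash
cat >> h.py <<'E'
def campose(c,target,dist,az,el):
    """tool pose so that the wrist camera looks at target from azimuth az (direction camera->target in plan), elevation el"""
    d=np.array([np.cos(el)*np.cos(az),np.cos(el)*np.sin(az),-np.sin(el)])
    x=np.cross(d,[0,0,1]);x/=np.linalg.norm(x);y=np.cross(d,x)
    W=np.eye(4);W[:3,:3]=np.c_[x,y,d];W[:3,3]=np.array(target)-dist*d
    T=W@np.linalg.inv(c["tool_from_camera"]);U,_,V=np.linalg.svd(T[:3,:3])
    return T[:3,3],Ro.from_matrix(U@V).as_quat()
E
python3 - <<'E'
from bench import r
from h import *
c=r.camera("wrist")
print(Ro.from_quat(r.get_ee_rot()).as_matrix().round(3))
for el in (15,20,25,30,40):
  for az in (-25,-10,0,10,20):
    p,q=campose(c,(.773,.182,.125),.28,np.radians(az),np.radians(el))
    j=r.inverse_kinematics(p,q)
    print(el,az,p.round(3),None if j is None else np.round(j,2))
# knob look
n=np.array([-.4226,0,.9063]);n=Ro.from_euler('z',.02).apply(n)
E
```

```text
[[ 0.922  0.387 -0.   ]
 [ 0.387 -0.922  0.001]
 [ 0.    -0.001 -1.   ]]
15 -25 [0.663 0.236 0.124] [ 0.73  0.9   2.07  4.3   1.56 -1.73]
15 -10 [0.652 0.206 0.124] [ 0.56  0.93  2.34  3.89  1.73 -1.48]
15 0 [0.65  0.184 0.124] [ 0.37  1.    2.48  3.53  1.94 -1.45]
15 10 [0.652 0.163 0.124] [ 0.1   1.05  2.56  3.06  2.1  -1.61]
15 20 [0.657 0.142 0.124] [-0.17  1.04  2.55  2.56  2.01 -1.81]
20 -25 [0.663 0.236 0.135] None
20 -10 [0.653 0.205 0.135] [ 0.57  0.83  2.34  3.88  1.56 -1.55]
20 0 [0.65  0.184 0.135] [ 0.37  0.87  2.49  3.51  1.75 -1.49]
20 10 [0.652 0.163 0.135] [ 0.1   0.92  2.57  3.06  1.88 -1.6 ]
20 20 [0.657 0.142 0.135] [-0.17  0.91  2.55  2.61  1.82 -1.73]
25 -25 [0.664 0.235 0.145] None
25 -10 [0.654 0.205 0.145] [ 0.56  0.72  2.33  3.88  1.39 -1.64]
25 0 [0.652 0.184 0.145] [ 0.36  0.74  2.47  3.5   1.52 -1.55]
25 10 [0.653 0.163 0.145] [ 0.1   0.76  2.55  3.07  1.63 -1.58]
25 20 [0.658 0.143 0.145] [-0.16  0.76  2.53  2.63  1.59 -1.64]
30 -25 [0.666 0.234 0.156] None
30 -10 [0.656 0.205 0.156] [ 0.55  0.61  2.3   3.91  1.2  -1.73]
30 0 [0.654 0.184 0.156] [ 0.35  0.61  2.43  3.5   1.28 -1.61]
30 10 [0.655 0.164 0.156] [ 0.1   0.62  2.5   3.07  1.35 -1.57]
30 20 [0.66  0.143 0.156] [-0.15  0.61  2.49  2.64  1.34 -1.55]
40 -25 [0.673 0.231 0.176] None
40 -10 [0.663 0.204 0.176] [ 0.51  0.44  2.2   4.05  0.84 -1.99]
40 0 [0.661 0.184 0.176] [ 0.33  0.4   2.31  3.58  0.8  -1.76]
40 10 [0.662 0.165 0.176] [ 0.11  0.38  2.37  3.06  0.81 -1.54]
40 20 [0.667 0.146 0.176] [-0.12  0.38  2.36  2.55  0.85 -1.34]
```

```bash
python3 - <<'E'
from bench import r
from h import *
c=r.camera("wrist")
for d in (.28,.35,.42):
 for el in (15,25,35,45):
  for az in (-110,-90,-70,-50,-30,0,15,30,45):
    p,q=campose(c,(.773,.182,.125),d,np.radians(az),np.radians(el))
    j=r.inverse_kinematics(p,q)
    if j is not None and abs(j[3])<2.7:print(d,el,az,p.round(3),np.round(j,2))
yaw=.02
n=Ro.from_euler('z',yaw).apply([-.4226,0,.9063])
o=np.array([.6083,.0635,.12])
for out in (.011,.041,.1):
  for a in np.radians(np.arange(-180,180,30)):
    z=-n; x=Ro.from_rotvec(z*a).apply(np.cross([0,1,0],z)/np.linalg.norm(np.cross([0,1,0],z)));y=np.cross(z,x)
    j=r.inverse_kinematics(o+out*n,Ro.from_matrix(np.c_[x,y,z]).as_quat())
    print(out,round(np.degrees(a)),None if j is None else np.round(j,2))
E
```

```text
0.28 15 30 [0.665 0.122 0.124] [-0.37  0.97  2.44  2.22  1.8  -1.79]
0.28 15 45 [0.685 0.097 0.124] [-0.51  0.91  2.2   1.85  1.62 -1.54]
0.28 25 30 [0.667 0.123 0.145] [-0.36  0.73  2.43  2.26  1.47 -1.59]
0.28 25 45 [0.686 0.098 0.145] [-0.51  0.72  2.19  1.82  1.4  -1.35]
0.28 35 -70 [0.735 0.292 0.166] [ 0.71  0.95  1.05 -1.15  1.76 -2.62]
0.28 35 30 [0.672 0.126 0.166] [-0.32  0.5   2.35  2.21  1.1  -1.33]
0.28 35 45 [0.689 0.102 0.166] [-0.47  0.55  2.13  1.73  1.17 -1.1 ]
0.28 45 -70 [0.738 0.283 0.186] [ 0.67  0.87  1.04 -1.03  1.69 -2.69]
0.28 45 -50 [0.706 0.265 0.186] [ 0.71  0.67  1.48 -1.17  1.33 -2.61]
0.28 45 30 [0.679 0.13  0.186] [-0.26  0.34  2.21  1.99  0.76 -0.97]
0.28 45 45 [0.696 0.108 0.186] [-0.4   0.42  2.04  1.54  0.98 -0.79]
0.35 15 30 [0.607 0.089 0.142] [-0.54  1.    2.57  2.01  1.83 -1.96]
0.35 15 45 [0.637 0.049 0.142] [-0.66  0.87  2.26  1.69  1.63 -1.56]
0.35 25 30 [0.612 0.092 0.175] [-0.52  0.66  2.53  2.11  1.49 -1.62]
0.35 25 45 [0.641 0.053 0.175] [-0.65  0.65  2.23  1.68  1.43 -1.31]
0.35 35 -70 [0.716 0.346 0.206] [ 0.77  0.96  0.93 -1.15  1.86
[... 1942 characters left out ...]
60 [-0.02  0.17  1.95  0.03  0.59 -0.57]
0.041 90 [-0.02  0.17  1.95  0.03  0.59 -0.05]
0.041 120 [-0.02  0.17  1.95  0.03  0.59  0.48]
0.041 150 [-0.02  0.17  1.95  0.03  0.59  1.  ]
0.1 -180 [-0.02  0.08  1.9   0.03  0.72  1.53]
0.1 -150 [-0.02  0.08  1.9   0.03  0.72  2.05]
0.1 -120 [-0.02  0.08  1.9   0.03  0.72  2.58]
0.1 -90 None
0.1 -60 [-0.02  0.08  1.9   0.03  0.72 -2.66]
0.1 -30 [-0.02  0.08  1.9   0.03  0.72 -2.14]
0.1 0 [-0.02  0.08  1.9   0.03  0.72 -1.61]
0.1 30 [-0.02  0.08  1.9   0.03  0.72 -1.09]
0.1 60 [-0.02  0.08  1.9   0.03  0.72 -0.57]
0.1 90 [-0.02  0.08  1.9   0.03  0.72 -0.04]
0.1 120 [-0.02  0.08  1.9   0.03  0.72  0.48]
0.1 150 [-0.02  0.08  1.9   0.03  0.72  1.  ]
```

```bash
cat >> h.py <<'E'
def campose2(c,target,dist,az,el,ax):
    p,q=campose(c,target,dist,az,el)
    T=np.eye(4);T[:3,:3]=Ro.from_quat(q).as_matrix();T[:3,3]=p
    W=T@c["tool_from_camera"]
    W[:3,:3]=W[:3,:3]@Ro.from_euler('x',-ax).as_matrix()  # tip the optical axis down by ax
    T=W@np.linalg.inv(c["tool_from_camera"]);U,_,V=np.linalg.svd(T[:3,:3])
    return T[:3,3],Ro.from_matrix(U@V).as_quat()
E
python3 - <<'E'
from bench import r
from h import *
c=r.camera("wrist")
for d in (.3,.36,.42):
 for el in (20,27,35,40):
  for az in (-30,-15,0,15,30):
   for ax in (15,22):
    p,q=campose2(c,(.773,.182,.125),d,np.radians(az),np.radians(el),np.radians(ax))
    uv=proj(wristP(c,p,q),np.array((.773,.182,.125)))
    j=r.inverse_kinematics(p,q)
    if j is not None and abs(j[3])<1.2:print(d,el,az,ax,p.round(3),np.round(j,2),uv.round())
E
```

```text
0.36 35 -30 22 [0.571 0.301 0.178] [ 0.81  0.41  1.83 -1.11  1.01 -2.69] [280.  83.]
0.36 40 30 22 [0.574 0.069 0.198] [-0.38  0.09  2.17  1.17  0.67 -0.22] [280.  83.]
0.42 40 15 22 [0.507 0.113 0.237] [-0.1  -0.13  2.25  0.85  0.35  0.49] [280.  83.]
0.42 40 30 22 [0.534 0.046 0.237] [-0.5  -0.02  2.16  1.03  0.81 -0.13] [280.  83.]
```

```bash
cat > look.py <<'E'
import sys
from bench import r
from h import *
c=r.camera("wrist")
def shot(name):
    p=r.get_position();q=r.get_ee_rot();c=r.camera("wrist")
    cv2.imwrite(f"pics/{name}.png",c["image"]);np.savez(f"pics/{name}.npz",P=wristP(c,p,q))
def look(name,d,el,az,ax):
    p,q=campose2(c,(.773,.182,.125),d,np.radians(az),np.radians(el),np.radians(ax))
    r.move_to(p,q);shot(name);print(name,r.get_t(),np.round(r.get_joint_pos(),2))
E
python3 - <<'E'
from look import *
look("w1",.42,40,15,22)
look("w2",.42,40,30,22)
E
python3 -c "
import cv2,numpy as np
for n in ('w1','w2'):
  a=cv2.imread(f'pics/{n}.png'); cv2.imwrite(f'pics/{n}c.png',cv2.resize(a[0:200,170:420],None,fx=3,fy=3,interpolation=cv2.INTER_CUBIC))"
```

```text
w1 2.9667 [-0.1  -0.13  2.25  0.85  0.35  0.49]
w2 3.6583 [-0.5  -0.02  2.16  1.03  0.81 -0.12]
```

View pics/w1.png

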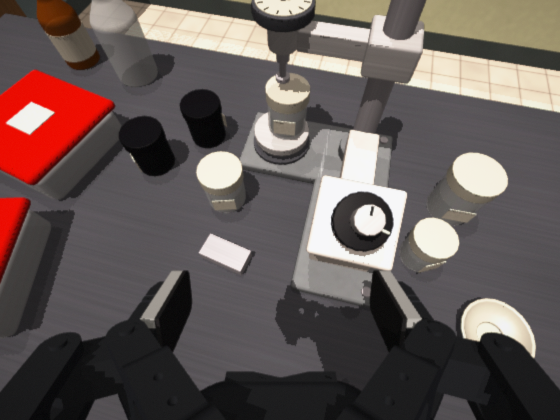

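View pics/w1c.png

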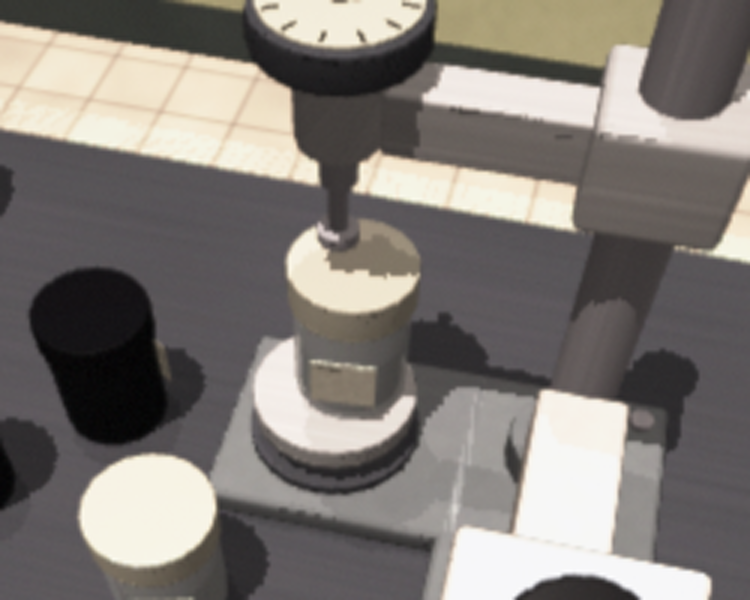

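View pics/w2c.png

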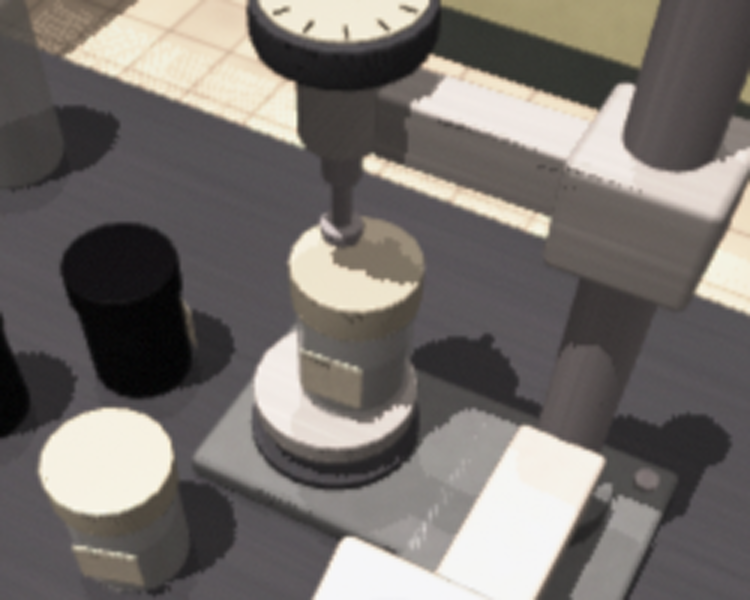

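Both views show the foot's disc at about crop (338,238) above the lid, whose ellipse is centred at about (353,264). I'll zoom in for accurate edges.

```bash
python3 -c "
import cv2,numpy as np
o=[]
for n in ('w1','w2'):
  a=cv2.imread(f'pics/{n}.png')[65:110,262:314]
  a=cv2.resize(a,None,fx=7.5,fy=7.5,interpolation=cv2.INTER_NEAREST)
  for i in range(0,52,10): cv2.putText(a,str(262+i),(int(i*7.5),10),0,.35,(0,0,255))
  for i in range(0,45,5): cv2.putText(a,str(65+i),(0,int(i*7.5)+4),0,.35,(0,0,255))
  o.append(a)
cv2.imwrite('pics/zz.png',np.hstack(o))"
```

```text
(no output)
```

View pics/zz.png

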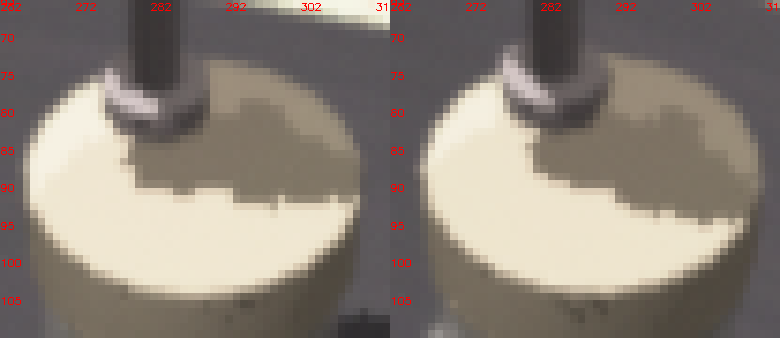

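```bash
cat >> h.py <<'E'
def circ(Pm,X,r):
    a=np.linspace(0,2*np.pi,181); Y=np.c_[X[0]+r*np.cos(a),X[1]+r*np.sin(a),np.full_like(a,X[2])]
    q=np.c_[Y,np.ones(181)]@Pm.T; q=q[:,:2]/q[:,2:]; return q[:,0].min(),q[:,0].max(),q[:,1].min(),q[:,1].max()
def fitc(obs,r): # obs: [(P,(l,r,t,b))], nan to ignore
    def f(X):
        e=np.concatenate([np.array(circ(p,X,r))-o for p,o in obs]); return e[~np.isnan(e)]
    s=least_squares(f,[.77,.18,.13]); return s.x,s.fun.round(2)
E
python3 - <<'E'
from h import *
A=np.load("pics/w1.npz")["P"];B=np.load("pics/w2.npz")["P"];n=np.nan
# pixel-edge coords -> pixel-centre coords: -0.5
h=.5
o=lambda *a:np.array(a)-h
print(fitc([(A,o(265.1,310,73,104.9)),(B,o(266.1,311.6,72.1,104))],.029))
print(fitc([(A,o(275.9,289.7,n,83.9)),(B,o(276.9,291.1,n,82.6))],.009))
for P_,l,f in((A,o(265.1,310,73,104.9),o(275.9,289.7,n,83.9)),(B,o(266.1,311.6,72.1,104),o(276.9,291.1,n,82.6))):
    print(fitc([(P_,l)],.029),fitc([(P_,f)],.009))
E
```

```text
(array([0.78175129, 0.17416085, 0.11343274]), array([-0.22,  0.14, -0.09, -0.3 ,  0.02, -0.02,  0.22,  0.19]))
(array([0.77929799, 0.17993372, 0.12830519]), array([-0.42,  0.31,  0.08, -0.12,  0.24, -0.05]))
(array([0.78256623, 0.17429746, 0.11240083]), array([-0.11,  0.11,  0.16, -0.15])) (array([0.79577261, 0.18410544, 0.11415529]), array([0., 0., 0.]))
(array([0.78161373, 0.17409788, 0.11388443]), array([-0.  ,  0.  ,  0.01, -0.01])) (array([0.78638523, 0.18398603, 0.12139231]), array([ 0., -0., -0.]))
```

```bash
python3 -c "
import cv2,numpy as np
o=[]
for n,(x,y) in (('w1',(320,185)),('w2',(280,185))):
  a=cv2.imread(f'pics/{n}.png')[y:y+85,x:x+95]
  a=cv2.resize(a,None,fx=4,fy=4,interpolation=cv2.INTER_NEAREST)
  for i in range(0,95,10): cv2.putText(a,str(x+i),(int(i*4),10),0,.33,(0,0,255))
  for i in range(0,85,5): cv2.putText(a,str(y+i),(0,int(i*4)+4),0,.33,(0,0,255))
  o.append(a)
cv2.imwrite('pics/zk.png',np.hstack(o))"
```

```text
(no output)
```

View pics/w2.png

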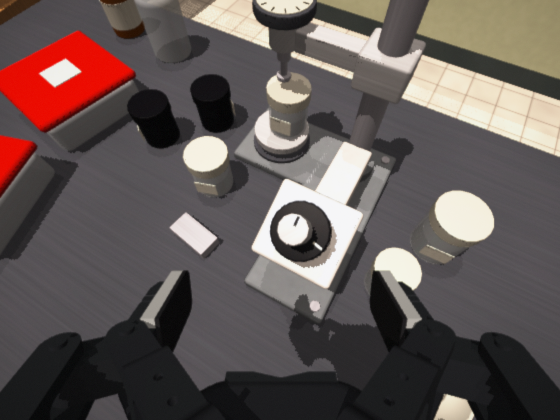

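View pics/zk.png

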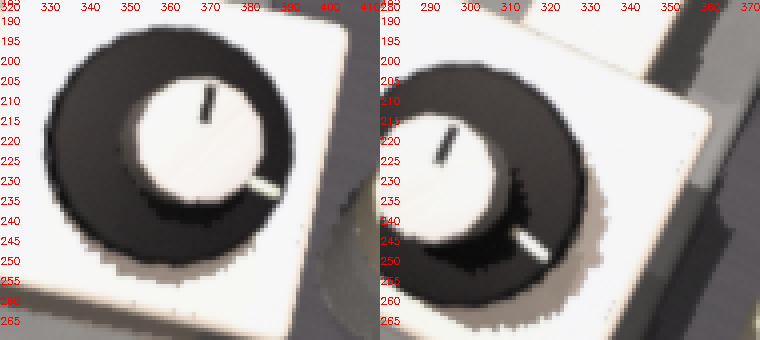

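```bash
python3 - <<'E'
from bench import r
from h import *
S=P(r.camera("scene"));T=P(r.camera("top"))
A=np.load("pics/w1.npz")["P"];B=np.load("pics/w2.npz")["P"]
print(tri([(A,np.array((369.5,219.4))),(B,np.array((292.7,229.2)))]))
vs=[(S,np.array((310.9,190.0))),(T,np.array((259,199.5))),(A,np.array((369.5,219.4))),(B,np.array((292.7,229.2)))]
print(tri(vs))
print(tri(vs[2:]+vs[:1]),tri(vs[2:]+vs[1:2]))
E
```

```text
(array([0.58155597, 0.06030308, 0.18342354]), np.float64(0.06062967128053742))
(array([0.58035919, 0.06054979, 0.18568791]), np.float64(1.5871947140484508))
(array([0.58053848, 0.06049163, 0.18544724]), np.float64(1.6093634438897766)) (array([0.58109179, 0.06037441, 0.18418905]), np.float64(0.8326682914729133))
```

```bash
cat > k.py <<'E'
from look import *
yaw=.02
n=Ro.from_euler('z',yaw).apply([-.4226,0,.9063])
E0=np.array([.5810,.0605,.1843])      # centre of fine knob's end face
def O(out): return E0+(out-.071)*n
def quat(a):
    z=-n;x=np.cross([0,1,0],z);x/=np.linalg.norm(x);x=Ro.from_rotvec(z*a).apply(x)
    return Ro.from_matrix(np.c_[x,np.cross(z,x),z]).as_quat()
def turn(d,n_=None,vmax=.8):
    j=np.array(r.get_joint_pos());k=max(1,int(np.ceil(abs(d)/.3)))
    for i in range(1,k+1):
        g=j.copy();g[5]+=d*i/k;r.move_j(g)
E
python3 - <<'E'
from k import *
r.move_to(O(.15),quat(0.6));print(np.round(r.get_joint_pos(),3),r.get_t(),r.get_wrist_force())
shot("k1")
P1=np.load("pics/k1.npz")["P"]; print([proj(P1,O(o)).round(1) for o in (.071,.038)])
E
```

```text
[-0.031  0.009  1.858  0.031  0.841 -1.019] 4.75 [-0.55107487  0.44900208  0.22149377]
[array([281.8, 218.8]), array([281.6, 205.5])]
```

View pics/k1.png

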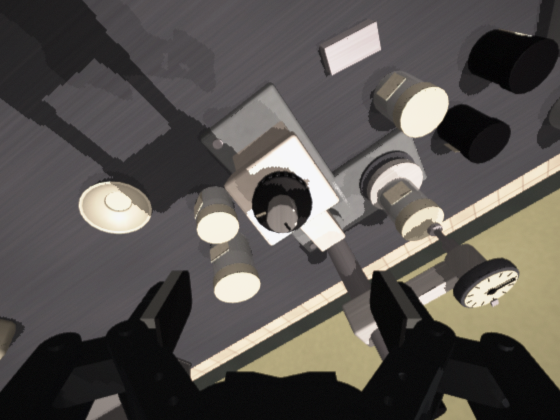

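```bash
python3 - <<'E'
from k import *
j6=-1.3
q=quat(0.6-.28)
r.line_to(O(.06),q,v=.12,stop_force=12)
s=r.line_to(O(.010),None,v=.08,stop_force=12)
print(s,r.get_t(),np.round(r.get_joint_pos(),3),np.round(r.get_wrist_force(),1))
r.set_gripper(.55,20)
print(r.get_opening(),r.get_t(),np.round(r.get_wrist_force(),1),np.round(r.get_wrist_torque(),2))
shot("k2")
E
```

```text
False 6.525 [-0.025  0.226  1.956  0.038  0.524 -1.307] [ 0.4  0.1 -0.2]
0.6001216578552782 6.9333 [-1.   6.1  3.8] [0.91 0.04 0.35]
```

View pics/k2.png

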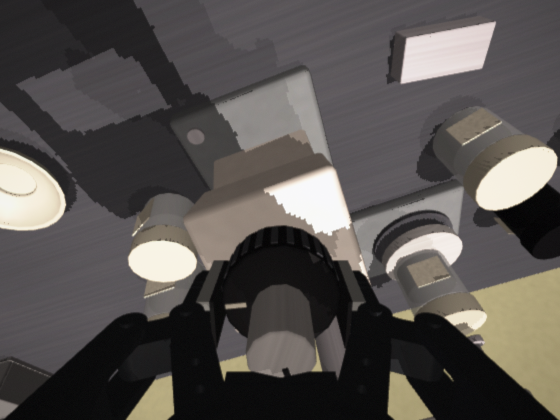

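The knob is gripped: opening 0.60 is 51 mm, against the 52 mm knob. I'll turn 0.8 rad (8 mm) first, which is well inside the measured gap of about 15 mm.

```bash
python3 - <<'E'
from k import *
r.set_gripper(.5,45);print(np.round(r.get_wrist_force(),1))
for i in range(2):
    turn(.4);print(r.get_t(),np.round(r.get_joint_pos(),3)[5],np.round(r.get_wrist_force(),1),np.round(r.get_wrist_torque(),2))
r.set_gripper(1.0);print(np.round(r.get_wrist_force(),1))
r.line_to(O(.085),None,v=.15,stop_force=15)
look("w3",.42,40,30,22)
look("w4",.36,35,-30,22)
E
```

```text
[-2.4  5.3  4.9]
7.8667 -0.911 [-1.6 -4.5 -1. ] [-0.61  0.36 -0.39]
8.4833 -0.516 [-1.7 -6.2 -0.4] [-0.79  0.39 -0.44]
[ 0.1 -1.1  0.1]
w3 10.5583 [-0.5  -0.02  2.15  1.02  0.81 -0.12]
w4 12.8 [ 0.81  0.41  1.83 -1.11  1.01 -2.69]
```

View pics/w3.png

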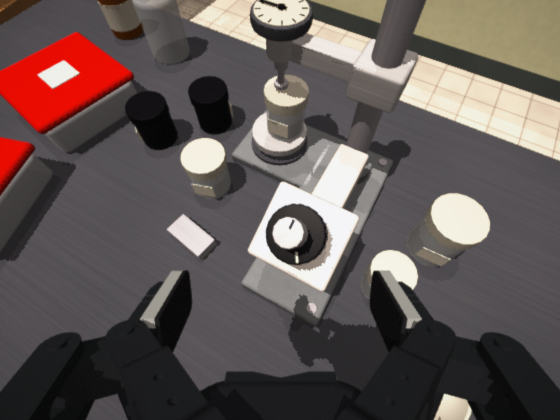

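View pics/w4.png

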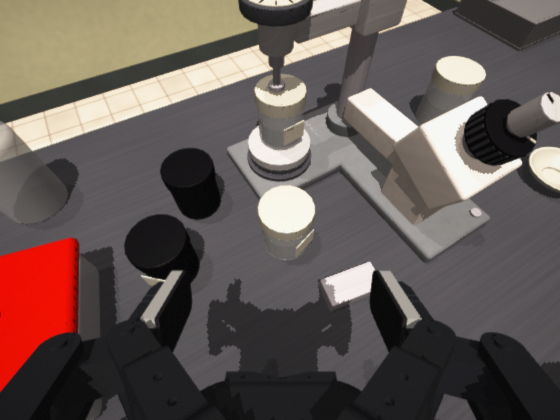

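```bash
cat > zoom.py <<'E'
import cv2,numpy as np,sys
def z(out,items,w=52,h=45,s=7.5):
    o=[]
    for n,x,y in items:
        a=cv2.imread(f'pics/{n}.png')[y:y+h,x:x+w]
        a=cv2.resize(a,(int(w*s),int(h*s)),interpolation=cv2.INTER_NEAREST)
        for i in range(0,w,10): cv2.putText(a,str(x+i),(int(i*s),10),0,.33,(0,0,255))
        for i in range(0,h,5): cv2.putText(a,str(y+i),(0,int(i*s)+4),0,.33,(0,0,255))
        o.append(a)
    cv2.imwrite(f'pics/{out}.png',np.hstack(o))
E
python3 -c "
from zoom import z
z('z34',[('w3',259,68),('w4',251,68)],w=60,h=50,s=6.6)"
```

```text
(no output)
```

View pics/z34.png

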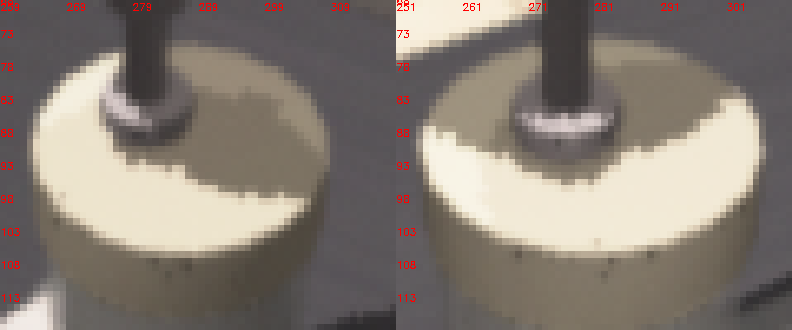

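```bash
python3 - <<'E'
from h import *
L=lambda k:np.load(f"pics/{k}.npz")["P"]
n=np.nan;o=lambda *a:np.array(a)-.5
lid={'w1':o(265.1,310,73,104.9),'w2':o(266.1,311.6,72.1,104),'w3':o(263.85,309,74.4,106.3),'w4':o(254.2,306.9,73.6,106.2)}
foot={'w1':o(275.9,289.7,n,83.9),'w2':o(276.9,291.1,n,82.6),'w3':o(274,288.5,n,90.1),'w4':o(268.1,285.1,n,92.2)}
for ks in (['w1','w2'],['w3','w4'],['w1','w2','w3','w4']): print(ks,fitc([(L(k),lid[k]) for k in ks],.029))
print(fitc([(L(k),foot[k]) for k in ('w3','w4')],.009))
print(fitc([(L(k),foot[k]) for k in ('w1','w2')],.009))
# joint: lid fixed across; foot xy common, z drop 
ks=list(lid)
def f(p):
    e=[]
    for i,k in enumerate(ks):
        d=p[8+2*i:10+2*i] # per-image pixel shift
        e.append(np.array(circ(L(k),p[:3],.029))-lid[k]+[d[0],d[0],d[1],d[1]])
        X=[p[3],p[4],p[5] if k in('w1','w2') else p[6]]
        e.append(np.array(circ(L(k),X,.009))-foot[k]+[d[0],d[0],d[1],d[1]])
    e=np.concatenate(e);e=e[~np.isnan(e)]
    return np.r_[e,(p[8:]/2)]
s=least_squares(f,np.r_[.78,.175,.115,.778,.18,.13,.12,0,np.zeros(8)])
print(s.x.round(4),(s.x[5]-s.x[2],s.x[6]-s.x[2]),s.fun.round(2))
E
```

```text
['w1', 'w2'] (array([0.78175129, 0.17416085, 0.11343274]), array([-0.22,  0.14, -0.09, -0.3 ,  0.02, -0.02,  0.22,  0.19]))
['w3', 'w4'] (array([0.78093194, 0.17341313, 0.114702  ]), array([-0.22,  0.16,  0.03,  0.17,  0.17, -0.26, -0.19,  0.02]))
['w1', 'w2', 'w3', 'w4'] (array([0.78070582, 0.17356538, 0.11467452]), array([-0.04,  0.5 , -0.3 , -0.39, -0.04,  0.1 ,  0.03,  0.12, -0.41,
       -0.03,  0.11,  0.25,  0.14, -0.27, -0.03,  0.21]))
(array([0.77859495, 0.17968189, 0.12115277]), array([ 0.08, -0.12,  0.07,  0.19, -0.21, -0.07]))
(array([0.77929799, 0.17993372, 0.12830519]), array([-0.42,  0.31,  0.08, -0.12,  0.24, -0.05]))
[ 0.781   0.1736  0.1144  0.7789  0.1797  0.1288  0.1207 -3.3725 -0.1228
  0.2154 -0.0744 -0.0095  0.0358 -0.1759  0.2141 -0.1538] (np.float64(0.014421617079100668), np.float64(0.006321685441777816)) [-0.14  0.36 -0.06 -0.19 -0.47  0.28  0.19 -0.02  0.07  0.05  0.11 -0.21
  0.18 -0.16 -0.28  0.05 -0.04  0.08  0.22  0.    0.    0.19 -0.28 -0.08
  0.14  0.23 -0.2  -0.02 -0.06  0.11 -0.04 -0.    0.02 -0.09  0.11 -0.08]
```

Two independent pairs agree. The gap was 14.4 mm and is now 6.3 mm, a drop of 8.1 mm for 0.8 rad. Another 0.24 rad brings it to about 4 mm.

```bash
python3 - <<'E'
from k import *
r.move_to(O(.10),quat(0.32));
r.line_to(O(.010),None,v=.1,stop_force=12)
r.set_gripper(.5,40)
j0=r.get_joint_pos()[5]
turn(.24);print(r.get_joint_pos()[5]-j0,np.round(r.get_wrist_force(),1),r.get_opening())
r.set_gripper(1.0);r.sleep(.4)
r.line_to(O(.085),None,v=.15,stop_force=15)
look("w5",.42,40,30,22)
look("w6",.36,35,-30,22)
from zoom import z
z('z56',[('w5',259,68),('w6',251,68)],w=60,h=50,s=6.6)
E
```

```text
0.23708857742824274 [ 0.7 -2.  -1.1] 0.5926444812223979
w5 18.3833 [-0.5  -0.02  2.16  1.02  0.81 -0.13]
w6 20.6167 [ 0.82  0.41  1.83 -1.11  1.01 -2.68]
```

View pics/z56.png

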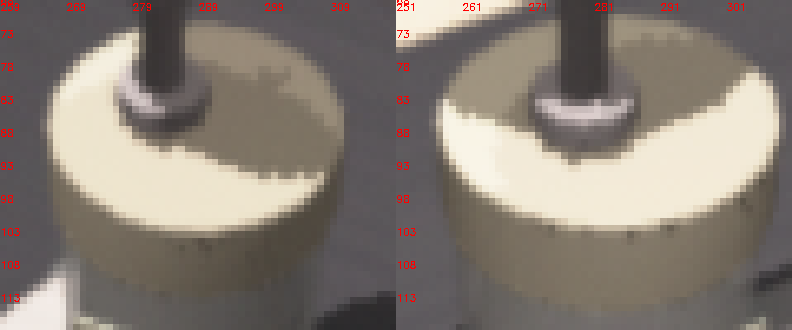

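```bash
python3 - <<'E'
from h import *
L=lambda k:np.load(f"pics/{k}.npz")["P"]
n=np.nan;o=lambda *a:np.array(a)-.5
lid={'w5':o(266.3,311.1,71.6,103.3),'w6':o(257.2,309,70.4,103)}
foot={'w5':o(276.4,291,n,88),'w6':o(271,288.1,n,91.2)}
a=fitc([(L(k),lid[k]) for k in lid],.029);b=fitc([(L(k),foot[k]) for k in lid],.009);print(a,b,b[0]-a[0])
E
```

```text
(array([0.78091522, 0.17356684, 0.11414962]), array([-0.32,  0.37,  0.02,  0.19, -0.29,  0.14, -0.03, -0.05])) (array([0.7783119 , 0.17967171, 0.11857646]), array([ 0.07, -0.3 ,  0.71,  0.16, -0.43, -0.59])) [-0.00260331  0.00610487  0.00442685]
```

Gap is 4.4 mm from vision and 4.0 mm by dead reckoning, so it's within the band. Now the fine knob.

```bash
python3 - <<'E'
from k import *
r.move_to(O(.11),quat(-0.1));
s=r.line_to(O(.044),None,v=.1,stop_force=12)
r.set_gripper(.15,25)
print(s,r.get_opening(),r.get_t(),np.round(r.get_joint_pos(),3),np.round(r.get_wrist_force(),1))
j0=r.get_joint_pos()[5]
for i in range(4):
    turn(.6);print(r.get_t(),r.get_joint_pos()[5]-j0,np.round(r.get_wrist_force(),1),np.round(r.get_wrist_torque(),2))
for n in("top","scene"):
    im=r.camera(n)["image"];cv2.imwrite(f"pics/{n}1.png",im)
a=cv2.resize(cv2.imread("pics/top1.png")[100:150,190:240],None,fx=8,fy=8,interpolation=cv2.INTER_CUBIC)
b=cv2.resize(cv2.imread("pics/scene1.png")[240:290,355:405],None,fx=8,fy=8,interpolation=cv2.INTER_CUBIC)
cv2.imwrite("pics/dial1.png",np.hstack([a,b]))
E
```

```text
False 0.2667048128780915 23.1167 [-0.025  0.168  1.939  0.04   0.599 -1.724] [-2.8  8.2  4. ]
23.9 0.5958267308050353 [-0.  -3.1  0.5] [-0.5   0.3  -0.25]
24.675 1.1923196087778463 [-2.6 -4.9  1.5] [-0.71  0.5  -0.38]
25.45 1.788585642998908 [-3.4 -3.9  1.7] [-0.64  0.53 -0.29]
26.225 2.3835598642460982 [-4.6 -1.5  2.7] [-0.28  0.66 -0.12]
```

View pics/dial1.png

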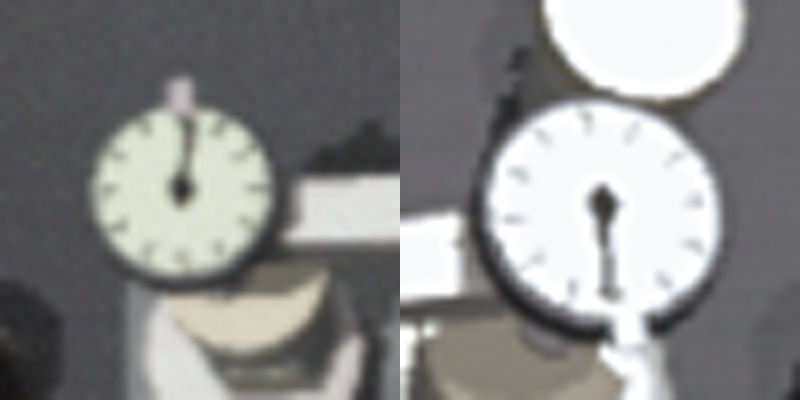

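View pics/scene1.png

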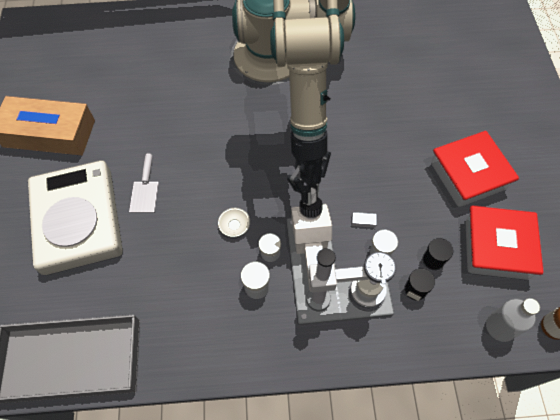

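Both cameras put the needle about 7° past the index block (top: needle tip (190,120), block (180,95), hub (181,190)), so roughly 1.70 rad. That means the true gap was nearer 2.7 mm. I'll turn back 0.1 rad to centre it, release, retreat and check.

```bash
python3 - <<'E'
from k import *
r.sleep(.3)
turn(-.1);r.sleep(.4)
r.set_gripper(1.0)
r.line_to(O(.12),None,v=.12,stop_force=15)
r.sleep(.5)
for n in("top","scene"):
    im=r.camera(n)["image"];cv2.imwrite(f"pics/{n}2.png",im)
a=cv2.resize(cv2.imread("pics/top2.png")[100:150,190:240],None,fx=8,fy=8,interpolation=cv2.INTER_CUBIC)
b=cv2.resize(cv2.imread("pics/scene2.png")[240:290,355:405],None,fx=8,fy=8,interpolation=cv2.INTER_CUBIC)
cv2.imwrite("pics/dial2.png",np.hstack([a,b]))
look("w7",.42,40,30,22)
print(r.get_t(),np.round(r.get_wrist_force(),1))
E
```

```text
w7 30.3167 [-0.49 -0.02  2.16  1.03  0.81 -0.12]
30.3167 [-0.6  0.6 -0.9]
```

View pics/dial2.png

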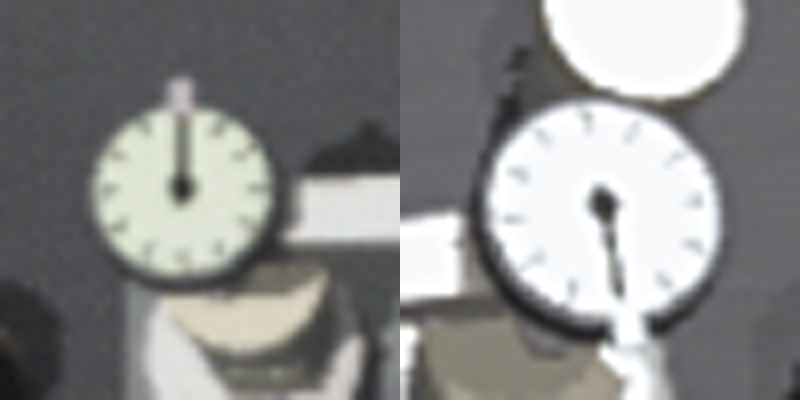

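View pics/w7.png

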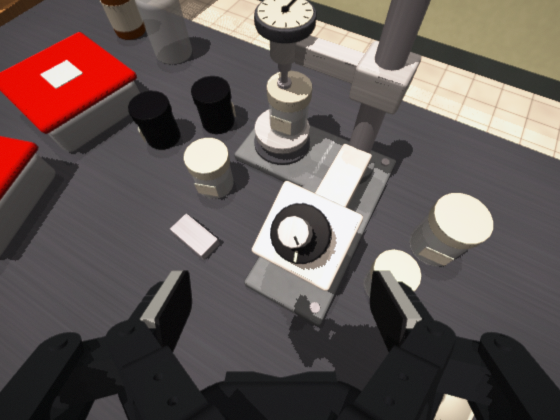

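The needle lies on the index block in both views, the foot rests on the lid, the jar is upright, and the gripper is clear of everything.

```bash
python3 -c "
from bench import r
print(r.get_dq());r.close_job();print(r.get_t())"
```

```text
[ 0.01189125  0.00290602 -0.00536441  0.00367068  0.00059546 -0.00132217]
the job is handed in; nothing more can be done
the job is handed in; nothing more can be done
```

The job is done and handed in at about 30 s of the 69 s allowed. The interface gave no verdict.

**Coarse knob:** I turned it 0.80 rad and then 0.24 rad clockwise, leaving the fine knob alone. The foot hung above the lid without touching, and stayed there while I took pictures.

**Fine knob:** I turned it about 2.38 rad clockwise. The needle came to rest about 7° past the index, so I turned back 0.1 rad, let go and backed away.

**Last checks:**
- In both the top and scene views the needle lies on the index block.
- The last wrist view shows the foot on the lid, the jar upright, and the jar and the bystanders in view where they stood. I did not measure their positions again.
- The gripper was touching nothing.

**One disagreement:** the cameras put the gap before the fine knob was turned at 4.4 mm. The needle reading after 2.38 rad of fine turn implies about 2.7 mm. Both are inside the 2 to 7 mm band. At the earlier stop, after 0.80 rad, the gap was about 5 to 6 mm, also inside it.

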